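# Release the bar clamp and slide the glued box out

## Robot

A 7-joint arm with a two-finger parallel gripper is mounted at the origin on the work surface; the furniture and walls round the work are solid. World frame = base frame: x ahead of the robot, y to its left, z up, the work surface at z = 0. Lengths are in m, angles in rad, forces in N, time in s.
With the tool pointing down it reaches from about 0.4 to 0.85 m from the base axis. Payload 10.4 kg.
Tool frame: the origin (TCP) lies on the centre line of the jaws, within the pads' length; the fingertips stand 22 mm ahead of it and the grasp point (between the pads) lies 3 mm ahead of it; x points along the fingers, y is the direction in which the jaws open and shut, and the axes are right-handed (so a half turn about x gives the same grasp; the last joint's range is limited). The gripper opens to 87 mm and grips with 3 to 60 N. Pads are 19 mm wide; open, the fingers measure 117 mm over their backs; the gripper's body (75 mm by 190 mm) begins 51 mm behind the grasp point.
Start: joints at [-0.023, 0.332, -0.065, 1.46, 0.022, 1.35, -0.088], TCP at [0.625, 0, 0.245] pointing down, gripper open.
Joint ranges: [-2.6, 2.6], [-0.5, 2.12], [-1.47, 1.34], [0.16, 2.42], [-1.27, 4.41], [0.06, 2.06], [-2.6, 2.6]. Speed limits (rad/s): [2.22, 2.22, 2.79, 2.79, 3.14, 3.14, 3.14].

## Interface

Orientations are given as a unit quaternion [x, y, z, w].
In Python, from bench import * gives the robot as it stands.
- The arm moves only by the tool arm_command, never from a script. Its argument "targets" is one flat list of numbers, 7 for each row, row after row: the turn, a rotation vector about the tool's x, y, z in units of 45 degrees (1.0 is 45 degrees), then the shift along the tool's x, y, z in units of 25 mm (1.0 is 25 mm), then the opening, from 0 (shut) to 1 (fully open). In form: [wx, wy, wz, tx, ty, tz, fingers, wx, wy, wz, tx, ty, tz, fingers, ...]. A call has 1 to 12 rows; each row shifts and turns the pose as measured when the row begins, along the tool's axes as they then stand; what a row does not reach is not made up. A row lasts 1/12 s, in which the tool goes at most 41.7 mm and 7.16 degrees, less where a joint would pass 70% of its speed; a pose out of reach is approached as far as the arm can. A call with a number of a shift or a turn outside -1 to 1 is refused whole. A call with a gripper value outside its range is refused whole. The fingers move at their own pace and stop on an object; "newtons" is the grip in N (left out, the last holds). Time passes only in rows, so rows that do not move let the fingers close. It gives the time, the measured TCP pose, the force and the opening at its end, in the units of the state.
- read_state(): the state, without advancing time (a new reading comes with each control period).
- camera(name): name is "scene" or "side" or "wrist"; returns the picture (384x512x3 uint8, red, green, blue); there is no depth.
- calibration(name): a dict with "camera_matrix" (3x3 intrinsics, pixels), "D" ([k1, k2, p1, p2, k3] as OpenCV has them; the pictures are not rectified), "R" (3x3) and "t" (3): a world point X has camera coordinates R X + t; the wrist camera has in their place "tool_from_camera" (4x4, takes a point from camera to tool coordinates, whose origin is the TCP and whose axes are the tool frame's). Camera axes: x right, y down, z forward; pixel columns grow to the right and rows downward; lengths in m; the calibration is good to about 2 mm. A picture is of the moment at which its call begins: read the wrist's pose just before it. calibration takes no time and is no camera call.
- close_job(): hands the job in, once; it reports no verdict.
The state is a dict: "time": time; "joint_positions": joint angles; "joint_vel": joint speeds; "joint_torque": joint torques, N m; "ee_pos": TCP position; "eef_rot": TCP orientation; "ft_force": force on the tool from outside, world axes, zero at the start; "torque": the same for the moment, N m; "width": finger opening in m.
Only numpy, scipy, OpenCV 4.12 (cv2) and the standard library are available. Lean on these libraries where they do the work, as an engineer would, in place of code of your own. Each camera call takes 0.05 s, during which the arm holds its last target.

## Task

The glue has set on the small wooden box in the bar clamp: press down the release lever on top of the sliding jaw and, keeping it pressed, push the jaw all the way back along its bar to the end stop. Then gently push the box along the table, away from the bar, until the whole box is past the tips of both jaws. Use only your fingertips and grip nothing: the box stays flat on the table, never lifted or tipped, and everything else is left where it stands.

Things in the scene. Friction and masses are not known exactly. Their poses are not given: they have to be found in the camera images.
- clamp: grey bench bar clamp, fixed to the table, 80 mm high at most. Origin on the table under the bar; y axis along the toothed bar (left, to the fixed jaw), x the way both jaws reach (away from the robot). Bar 12 mm wide, y -220 to +70 mm, 38 mm high. Jaw faces at y = +45 (fixed) and -45 mm (sliding, closed; opens towards -y to the end stop). Jaws reach to x = +88 mm, 46 mm high
- sliding_jaw (a joint): travel of the sliding jaw in m: 0 = closed on the box (start), 0.075 = at the end stop, the right end of the bar. Its ratchet locks it against opening unless the release lever is held down; then 2 to 5 N move it (for the first 3 mm its sprung rubber face pushes it back). When the lever is let go the pawl drops into the teeth and the jaw stays
- release_lever (a joint): angle of the release lever in rad: 0 = up (pawl in the teeth), 0.24 = pressed down to its stop; above about 0.16 the pawl is clear. A spring returns it; 2 to 6 N on the thumb pad press it down, onto a hard stop
- release_pad (a point): centre of the top of the lever's thumb pad, on the sliding jaw over the bar; 61 mm above the table when up, 55 mm when pressed. Pad 30 mm across the bar and 34 mm along it; when up it rises 14 degrees towards the fixed jaw, when pressed it is level (its fixed-jaw end sinks about 9 mm). Moves with jaw and lever
- thumb_rest (a point): point on the sliding jaw's upright thumb rest, 70 mm above the table: a flat face across the bar, 26 mm wide, 51 to 80 mm above the table, facing the fixed jaw (clamp +y). The thumb pad lies just in front of it (pad centre 16 mm in +y), so a fingertip pressing the pad can push on this face towards -y. Moves with the jaw
- gift_box: small open-topped wooden box with finger-jointed corners, 64 mm (its x) x 90 mm (its y) x 44 mm high, walls and floor 5 mm, empty, about 0.12 kg. Stands on the table between the jaws, axes along the clamp's, centre at clamp x = +55 mm, y = 0. Origin at the centre of its underside
- box_corner_left (a point): lower outer corner of the box, on its side next to the bar (box x = -32 mm), left (box y = +45 mm)
- box_corner_right (a point): lower outer corner of the box, on its side next to the bar (box x = -32 mm), right (box y = -45 mm)
- tape_roll: roll of masking tape lying flat, 104 mm across, 25 mm high, at the left side; bystander, origin at the centre of its underside
- paint_jar: small white jar of paint, 46 mm wide and 46 mm high, in front of the clamp; bystander, origin at the centre of its underside
- walnut_right: plain walnut, about 38 x 47 x 34 mm, beyond the sliding jaw on the right; bystander, origin at the centre of its underside
- walnut_left: gold-painted walnut, about 35 x 51 x 36 mm, to the left of the bar; bystander, origin at the centre of its underside
- pine_cone: pine cone, 65 mm wide and 64 mm high, to the left of the fixed jaw; bystander, origin at the centre of its underside
- stapler: small stapler, 114 x 32 x 37 mm, front right; bystander, origin at the centre of its underside
- tea_tin: round tea tin, 83 mm wide and 112 mm high, at the back of the table; bystander, origin at the centre of its underside
Not all that is in view belongs to the job. Of the things like the gift_box, leave any that is green or turquoise; of the rest the smaller one is meant.

How it is judged:
By the outcome, as a careful person would: the job done as asked, in the order asked, and still so for the second after the job is handed in, with the robot touching nothing.
It also fails if it takes over 43 s, if anything falls off the work surface, if the arm or the gripper's body presses on something with over 40 N, if the wrist force passes 120 N, or if a joint passes its speed limit or range.

## Working session

There is one attempt and no reset: what is moved stays moved. The work goes in short steps, Python scripts to look and compute and a tool call to move; the robot and the scene stay as the last step left them, time stands still between calls to the robot, and variables do not carry over. Pictures are saved under pics/ and viewed, and the job is handed in when it is done.

Besides the shell and the picture viewer there is one more tool, called after "Call:" in YAML: its name, and indented under it one key for each argument. arm_command: Moves the arm, as the interface text tells. Shifts and turns lie within -1 to 1; 1 stands for 25 mm of shift or 45 degrees of turn. Its arguments: {"type":"object","properties":{"targets":{"type":"array","items":{"type":"number","minimum":-1,"maximum":1}},"newtons":{"type":"number"}},"required":["targets"]}

```bash
mkdir -p pics; ls; python3 - <<'E'
from bench import *
import cv2
s=read_state();print(s['time'],s['ee_pos'],s['eef_rot'],s['ft_force'],s['width'])
for n in("scene","side","wrist"):
    cv2.imwrite(f"pics/{n}0.png",camera(n)[...,::-1]);c=calibration(n);print(n,c)
E
```

```text
pics
0.0 [ 6.24635129e-01 -1.70499482e-05  2.43730484e-01] [-0.49960895 -0.50035208  0.5003906  -0.49964782] [0.15550561 0.21960742 0.20510713] 0.08721325229354353
scene {'camera_matrix': array([[442.39037496,   0.        , 253.07507359],
       [  0.        , 442.39037496, 191.27468242],
       [  0.        ,   0.        ,   1.        ]]), 'D': array([0.00189645, 0.        , 0.        , 0.        , 0.        ]), 'R': array([[-0.90990203, -0.414794  , -0.0049227 ],
       [-0.28737085,  0.63885293, -0.71364202],
       [ 0.29915931, -0.64792968, -0.70049328]]), 't': array([0.50210304, 0.21741395, 1.23894558])}
side {'camera_matrix': array([[484.22898773,   0.        , 255.82797915],
       [  0.        , 484.22898773, 200.415387  ],
       [  0.        ,   0.        ,   1.        ]]), 'D': array([-0.0619953,  0.       ,  0.       ,  0.       ,  0.       ]), 'R': array([[ 0.99306358, -0.11602286, -0.01906387],
       [-0.09965457, -0.74449392, -0.6601498 ],
       [ 0.06239953,  0.65747053, -0.75089201]]), 't': array([-0.55551756,  0.09664896,  1.4823128 ])}
wrist {'camera_matrix': array([[304.14579336,   0.        , 261.27106529],
       [  0.        , 304.14579336, 191.44004277],
       [  0.        ,   0.        ,   1.        ]]), 'D': array([-0.03029299,  0.        ,  0.        ,  0.        ,  0.        ]), 'tool_from_camera': array([[ 5.87344593e-05, -2.46721492e-01,  9.69086426e-01,
        -1.40076741e-01],
       [ 9.99999956e-01,  2.97689638e-04,  1.51812827e-05,
        -3.13686799e-05],
       [-2.92232536e-04,  9.69086382e-01,  2.46721499e-01,
        -6.79977014e-02],
       [ 0.00000000e+00,  0.00000000e+00,  0.00000000e+00,
         1.00000000e+00]])}
```

View pics/scene0.png

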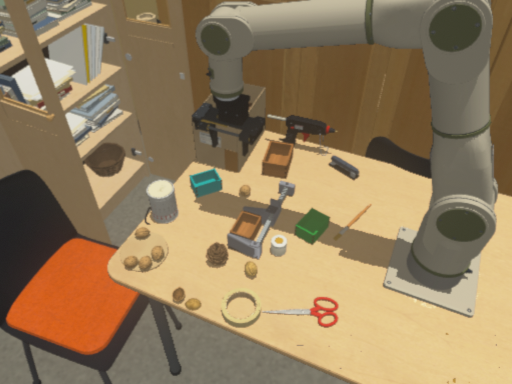

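View pics/side0.png

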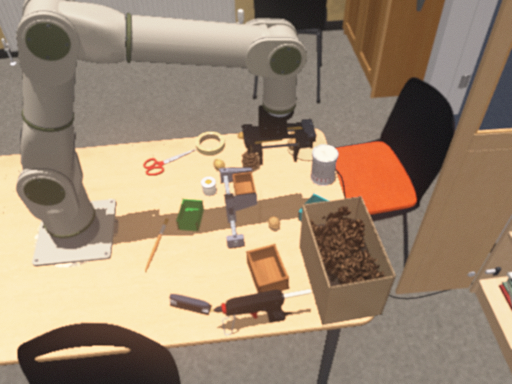

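View pics/wrist0.png

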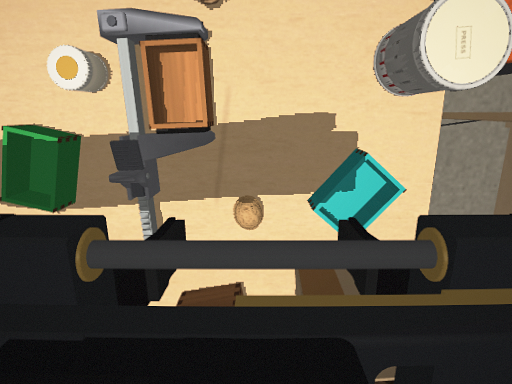

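Box candidates:
- brown box in the clamp: wrist (177,83), scene (246,227)
- larger brown box: scene (278,158), side (268,268)
- green box: wrist (40,167)
- turquoise box: wrist (358,190)

Green and turquoise are ruled out. Of the two brown ones, the smaller, in the clamp, fits. I'll confirm with a crop.

```bash
python3 - <<'E'
import cv2
im=cv2.imread("pics/wrist0.png")[0:240,90:260]
cv2.imwrite("pics/wcrop.png",cv2.resize(im,None,fx=2.5*1,fy=2.5,interpolation=cv2.INTER_CUBIC))
a=cv2.resize(cv2.imread("pics/scene0.png")[130:270,190:330],None,fx=4,fy=4,interpolation=cv2.INTER_CUBIC)
cv2.imwrite("pics/scrop.png",a)
a=cv2.resize(cv2.imread("pics/side0.png")[145:255,185:325],None,fx=5,fy=5,interpolation=cv2.INTER_CUBIC)
cv2.imwrite("pics/sdcrop.png",a)
E
```

```text
(no output)
```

View pics/wcrop.png

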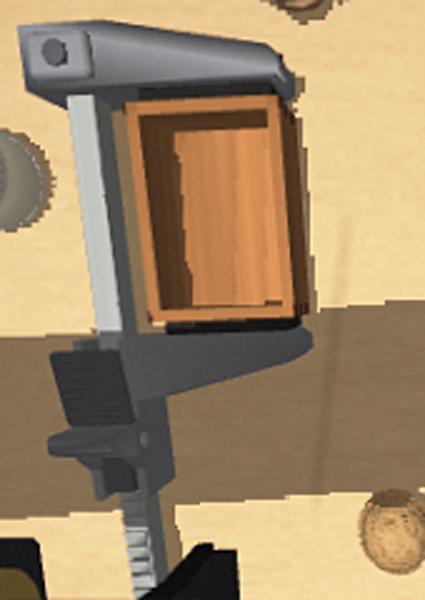

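View pics/scrop.png

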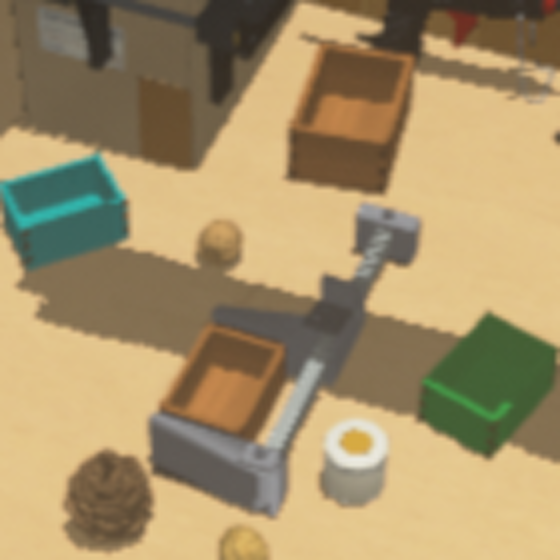

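View pics/sdcrop.png

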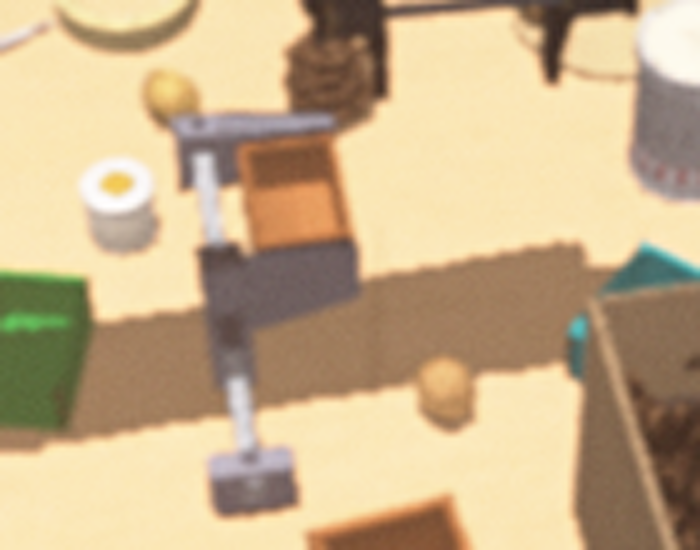

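```bash
cat > h.py <<'E'
import numpy as np, cv2
from scipy.spatial.transform import Rotation as Rn
from bench import calibration
def ray(n,uv,ee=None,q=None):
    c=calibration(n); p=cv2.undistortPoints(np.array(uv,float).reshape(-1,1,2),c['camera_matrix'],c['D'])[:,0]
    d=np.c_[p,np.ones(len(p))]
    if n=='wrist':
        T=np.eye(4);T[:3,:3]=Rn.from_quat(q).as_matrix();T[:3,3]=ee
        T=T@np.array(c['tool_from_camera']); return T[:3,3],d@T[:3,:3].T
    R=np.array(c['R']);t=np.array(c['t']); return -R.T@t,d@R
def plane(n,uv,z,ee=None,q=None):
    o,d=ray(n,uv,ee,q); z=np.broadcast_to(z,len(d)); return o+d*((z-o[2])/d[:,2])[:,None]
E
python3 - <<'E'
from h import *
from bench import read_state
s=read_state();ee,q=s['ee_pos'],s['eef_rot'];print(s['time'],ee,Rn.from_quat(q).as_matrix().round(3))
cr=lambda L:[(90+x/2.5-.3,y/2.5-.3) for x,y in L]
b=plane('wrist',cr([(126,101),(279,94),(298,318),(148,322)]),.044,ee,q);print('box',b.round(4),b.mean(0))
for i in range(4):print(np.linalg.norm(b[i]-b[(i+1)%4]),np.degrees(np.arctan2(*(b[(i+1)%4]-b[i])[1::-1])))
p=plane('wrist',cr([(51,353),(122,350),(135,425),(66,430)]),[.065,.065,.057,.057],ee,q);print('pad',p.round(4),p.mean(0))
print('rest',plane('wrist',cr([(48,433),(140,432)]),.08,ee,q).round(4))
print('bar',plane('wrist',cr([(67,95),(97,95),(98,331),(122,331)]),.038,ee,q).round(4))
# scene: box rim corners
sc=lambda L:[(190+x/4-.4,130+y/4-.4) for x,y in L]
print('scene box',plane('scene',sc([(165,405),(215,325),(285,347),(245,437)]),.044).round(4))
sd=lambda L:[(185+x/5-.4,145+y/5-.4) for x,y in L]
print('side box',plane('side',sd([(240,147),(333,137),(353,240),(258,248)]),.044).round(4))
print('scene end stop, side end stop',plane('scene',sc([(388,215)]),.05).round(4),plane('side',sd([(250,460)]),.05).round(4))
E
```

```text
0.15 [ 6.24727760e-01 -2.03693296e-05  2.43953957e-01] [[-0.001  1.     0.   ]
 [-0.     0.    -1.   ]
 [-1.    -0.001  0.   ]]
box [[0.4989 0.1431 0.044 ]
 [0.5626 0.1452 0.044 ]
 [0.567  0.0544 0.044 ]
 [0.5006 0.0529 0.044 ]] [0.53229661 0.09891383 0.044     ]
0.06377197166539192 1.9200736997069778
0.09091795860445723 -87.24996376844545
0.06640607492601928 -178.68385749078675
0.09021803560308417 91.08588975765858
pad [[0.4661 0.0413 0.065 ]
 [0.4963 0.0424 0.065 ]
 [0.4957 0.0092 0.057 ]
 [0.4648 0.007  0.057 ]] [0.48075626 0.02496926 0.061     ]
rest [[0.4685 0.0101 0.08  ]
 [0.5066 0.0104 0.08  ]]
bar [[0.4717 0.1471 0.038 ]
 [0.4845 0.1469 0.038 ]
 [0.4753 0.0488 0.038 ]
 [0.4863 0.0487 0.038 ]]
scene box [[0.5587 0.14   0.044 ]
 [0.5596 0.0534 0.044 ]
 [0.5022 0.0522 0.044 ]
 [0.4932 0.1433 0.044 ]]
side box [[0.5005 0.139  0.044 ]
 [0.5614 0.1399 0.044 ]
 [0.5639 0.0482 0.044 ]
 [0.5042 0.0494 0.044 ]]
scene end stop, side end stop [[ 0.4824 -0.1072  0.05  ]] [[ 0.4847 -0.1196  0.05  ]]
```

Enlarged crop confirms it: the box in the clamp is plain brown wood and measures 64–66 x 90 mm. The estimated poses also fit the given sizes:
- Clamp yaw is about 2°.
- Clamp origin is about (0.478, 0.097).
- Pad centre is about (0.481, 0.025), which is clamp y = −72 mm.

Next I'll check the free space beyond the box, then turn the gripper 92° so the jaws open along the bar, with the fingers shut.

```bash
python3 - <<'E'
from h import *
print('tin top',plane('side',[(325,153)],.112),plane('scene',[(160,188)],.112))
print('box cardboard',plane('side',[(302,205)],.1),'turq',plane('scene',[(222,185),(197,195)],.0))
print('cone',plane('side',[(250,158)],.04), plane('scene',[(217,255)],.03))
E
```

```text
tin top [[0.79677776 0.12552347 0.112     ]] [[0.79707705 0.12808972 0.112     ]]
box cardboard [[ 0.68824508 -0.06885452  0.1       ]] turq [[ 0.69435    -0.0609798   0.        ]
 [ 0.74735667  0.01500824  0.        ]]
cone [[0.56499824 0.21008164 0.04      ]] [[0.56030094 0.22478653 0.03      ]]
```

Call:
arm_command:
  targets: [-0.157, 0, 0, 0.3, 0, 0, 0, -0.157, 0, 0, 0.3, 0, 0, 0, -0.157, 0, 0, 0.3, 0, 0, 0, -0.157, 0, 0, 0.3, 0, 0, 0, -0.157, 0, 0, 0.3, 0, 0, 0, -0.157, 0, 0, 0.3, 0, 0, 0, -0.157, 0, 0, 0.3, 0, 0, 0, -0.157, 0, 0, 0.3, 0, 0, 0, -0.157, 0, 0, 0.3, 0, 0, 0, -0.157, 0, 0, 0.3, 0, 0, 0, -0.157, 0, 0, 0.3, 0, 0, 0, -0.157, 0, 0, 0.3, 0, 0, 0]
  newtons: 10

```text
time: 1.15
ee_pos: [0.6233, 0.0002, 0.1479]
eef_rot: [0.025, 0.708, -0.025, 0.705]
ft_force: [0.1, 0.2, 1.0]
width: 0.0149
```

Call:
arm_command:
  targets: [-0.135, 0, 0, 0, 0, 0, 0, 0, 0, 0, 0, 0.18, -0.7, 0, 0, 0, 0, 0, 0.18, -0.7, 0, 0, 0, 0, 0, 0.18, -0.7, 0, 0, 0, 0, 0, 0.18, -0.7, 0, 0, 0, 0, 0, 0.18, -0.7, 0, 0, 0, 0, 0, 0.18, -0.7, 0, 0, 0, 0, 0, 0.18, -0.7, 0, 0, 0, 0, 0, 0.18, -0.7, 0]

```text
time: 1.9
ee_pos: [0.4749, 0.0286, 0.1428]
eef_rot: [-0.017, 0.712, 0.017, 0.702]
ft_force: [-0.6, 0.3, 1.0]
width: 0.0009
```

```bash
python3 - <<'E'
from bench import *
from h import *
s=read_state();print(s['time'],s['ee_pos'],s['ft_force'],s['width'],Rn.from_quat(s['eef_rot']).as_matrix().round(3))
cv2.imwrite("pics/w1.png",camera('wrist')[...,::-1])
for n,(x,y,w,h,k) in {'scene':(210,120,120,150,4),'side':(180,130,120,130,4)}.items():
    cv2.imwrite(f"pics/{n}1.png",cv2.resize(camera(n)[y:y+h,x:x+w,::-1],None,fx=k,fy=k,interpolation=cv2.INTER_CUBIC))
E
```

```text
1.9 [0.47485489 0.02860962 0.14276394] [-0.58329744  0.3360092   0.99015698] 0.0009380444154816934 [[-0.013 -0.048  0.999]
 [ 0.     0.999  0.048]
 [-1.     0.001 -0.013]]
```

View pics/w1.png

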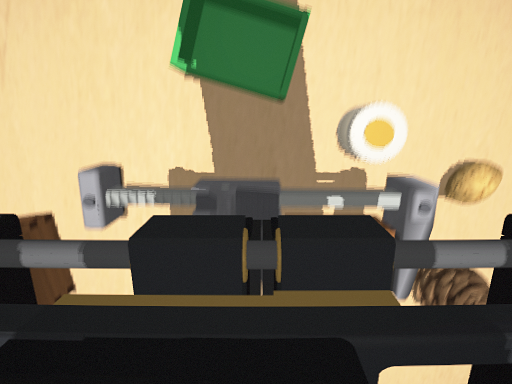

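View pics/side1.png

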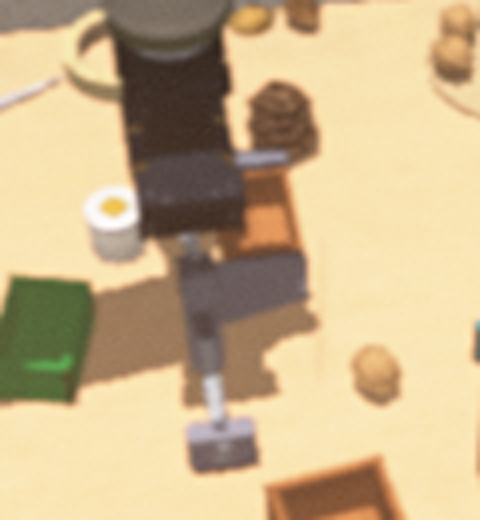

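View pics/scene1.png

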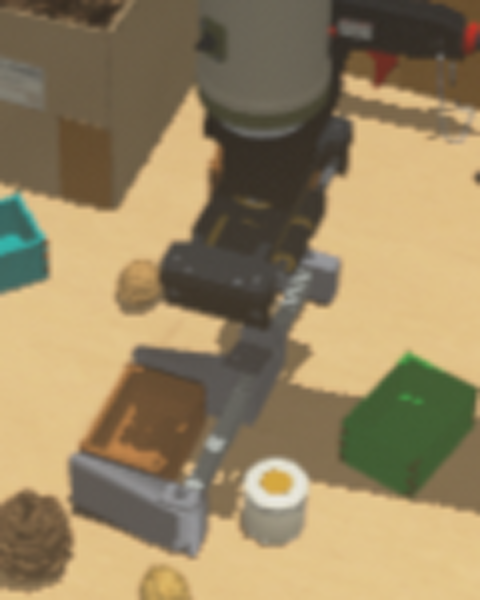

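```bash
python3 - <<'E'
import cv2
im=cv2.imread("pics/w1.png")[155:235,65:445]
cv2.imwrite("pics/w1c.png",cv2.resize(im,(760*1,160*1),interpolation=cv2.INTER_CUBIC))
im=cv2.imread("pics/w1.png")[165:225,170:310]
cv2.imwrite("pics/w1d.png",cv2.resize(im,None,fx=5,fy=5,interpolation=cv2.INTER_CUBIC))
E
```

```text
(no output)
```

View pics/w1d.png

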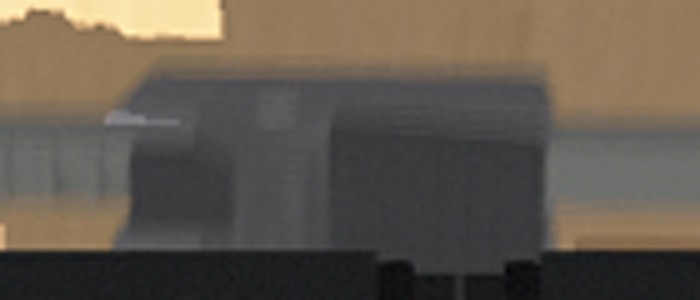

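```bash
python3 - <<'E'
from h import *
from bench import read_state
s=read_state();ee,q=s['ee_pos'],s['eef_rot'];print(s['time'],ee,s['joint_vel'].round(3) if hasattr(s['joint_vel'],'round') else s['joint_vel'])
c=lambda L:[(170+x/5-.4,165+y/5-.4) for x,y in L]
print(plane('wrist',c([(332,130),(548,145)]),[.058,.065],ee,q),plane('wrist',c([(330,150)]),.08,ee,q))
print('stop right face..fixed jaw', plane('wrist',[(122,195),(386,195)],[.046,.046],ee,q))
E
```

```text
2.05 [0.47528331 0.02860439 0.14312891] [ 0.001  0.031  0.011 -0.04   0.011 -0.006  0.001]
[[0.4647254  0.00968893 0.058     ]
 [0.46374694 0.0422949  0.065     ]] [[0.46224045 0.01108979 0.08      ]]
stop right face..fixed jaw [[ 0.4758421  -0.08368453  0.046     ]
 [ 0.46536124  0.13048923  0.046     ]]
```

Pad spans y = 0.010–0.042, with its near edge at x = 0.464. That agrees with the first measurement, so I'm going down to just above it.

Call:
arm_command:
  targets: [0.015, -0.017, 0, 0.5, 0.1, 0.2, 0, 0, 0, 0, 0.5, 0, 0, 0, 0, 0, 0, 0.5, 0, 0, 0, 0, 0, 0, 0.4, 0, 0, 0]

```text
time: 2.38
ee_pos: [0.4849, 0.0308, 0.0967]
eef_rot: [-0.012, 0.704, 0.013, 0.71]
ft_force: [-0.1, 0.5, 0.6]
width: 0.0007
```

```bash
python3 - <<'E'
from bench import *
from h import *
s=read_state();print(s['time'],s['ee_pos'],s['ft_force'],s['width'],Rn.from_quat(s['eef_rot']).as_matrix().round(3))
cv2.imwrite("pics/w2.png",cv2.resize(camera('wrist')[150:300,150:370,::-1],None,fx=3.5,fy=3.5,interpolation=cv2.INTER_CUBIC))
E
```

```text
2.3833 [0.48492257 0.03075358 0.09666082] [-0.06445479  0.54919666  0.58065448] 0.0006883303321118237 [[ 0.009 -0.035  0.999]
 [ 0.     0.999  0.035]
 [-1.     0.     0.009]]
```

View pics/w2.png

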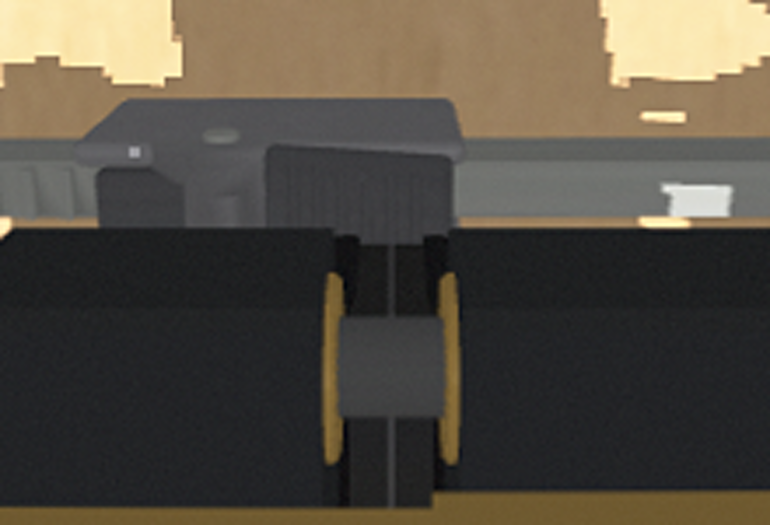

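Call:
arm_command:
  targets: [0, 0.01, 0, 0.24, 0, -0.12, 0, 0, 0, 0, 0.1, 0, 0, 0]

```text
time: 2.6
ee_pos: [0.4813, 0.0306, 0.0858]
eef_rot: [-0.012, 0.708, 0.013, 0.706]
ft_force: [-5.7, 1.2, 7.7]
width: 0.0007
```

Call:
arm_command:
  targets: [0, 0, 0, 0.12, 0, 0, 0]

```text
time: 2.68
ee_pos: [0.4816, 0.0314, 0.0833]
eef_rot: [-0.012, 0.708, 0.013, 0.706]
ft_force: [-3.9, 6.0, 12.8]
width: 0.001
```

Call:
arm_command:
  targets: [0, 0, 0, 0.12, 0, 0, 0]

```text
time: 2.77
ee_pos: [0.482, 0.032, 0.0807]
eef_rot: [-0.012, 0.708, 0.013, 0.706]
ft_force: [-0.6, -0.4, 2.3]
width: 0.0001
```

Call:
arm_command:
  targets: [0, 0, 0, 0.1, 0, 0, 0]

```text
time: 2.85
ee_pos: [0.4823, 0.0323, 0.0785]
eef_rot: [-0.012, 0.708, 0.014, 0.706]
ft_force: [-1.0, 1.4, 2.0]
width: 0.001
```

Call:
arm_command:
  targets: [0, 0, 0, 0.1, 0, 0, 0]

```text
time: 2.93
ee_pos: [0.4827, 0.0326, 0.0763]
eef_rot: [-0.012, 0.708, 0.014, 0.706]
ft_force: [-4.8, 1.0, 19.1]
width: 0.0004
```

Hard stop reached at tip z ≈ 0.055, so the lever is down. Now I'll push toward −y while keeping a light downward bias.

Call:
arm_command:
  targets: [0, 0, 0, 0.04, -0.2, 0, 0, 0, 0, 0, 0.04, -0.2, 0, 0]

```text
time: 3.1
ee_pos: [0.4833, 0.0244, 0.0764]
eef_rot: [-0.012, 0.708, 0.015, 0.706]
ft_force: [-9.5, 2.0, 19.9]
width: 0.0001
```

Call:
arm_command:
  targets: [0, 0, 0, 0.04, -0.2, 0, 0, 0, 0, 0, 0.04, -0.2, 0, 0]

```text
time: 3.27
ee_pos: [0.4835, 0.0151, 0.0765]
eef_rot: [-0.012, 0.708, 0.015, 0.706]
ft_force: [-7.4, 1.9, 15.8]
width: 0.0005
```

Call:
arm_command:
  targets: [0, 0, 0, 0.04, -0.2, 0, 0, 0, 0, 0, 0.04, -0.2, 0, 0, 0, 0, 0, 0.04, -0.2, 0, 0]

```text
time: 3.52
ee_pos: [0.484, 0.0006, 0.0765]
eef_rot: [-0.012, 0.708, 0.015, 0.706]
ft_force: [-8.1, 1.9, 16.3]
width: 0.0003
```

```bash
python3 - <<'E'
from bench import *
import cv2
print(read_state()['joint_positions'])
cv2.imwrite("pics/w3.png",cv2.resize(camera('wrist')[130:300,60:450,::-1],None,fx=2,fy=2,interpolation=cv2.INTER_CUBIC))
E
```

```text
[ 0.21040778  0.22015631 -0.32995476  1.99210437  0.08158389  0.9451967
  1.44992167]
```

View pics/w3.png

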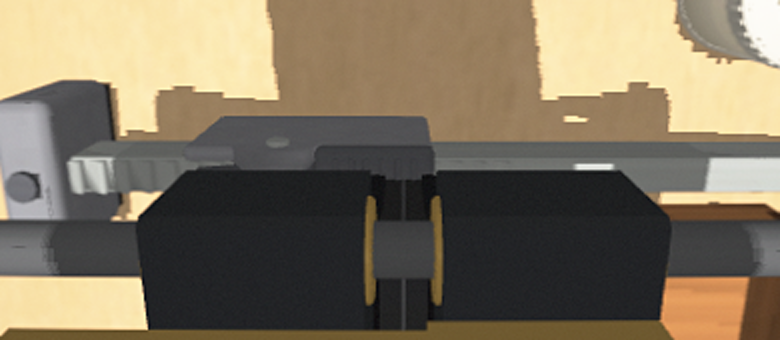

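```bash
python3 - <<'E'
from h import *
from bench import read_state
s=read_state();ee,q=s['ee_pos'],s['eef_rot'];print(s['time'],ee,s['ft_force'])
print(plane('wrist',[(276,205),(217.5,205)],.056,ee,q),plane('wrist',[(116,190)],.046,ee,q))
E
```

```text
3.5667 [ 0.48410877 -0.00049794  0.07648196] [-7.83149943  0.60443928 15.54165875]
[[ 0.46516439  0.00783556  0.056     ]
 [ 0.46636873 -0.02439669  0.056     ]] [[ 0.46257606 -0.08482072  0.046     ]]
```

Jaw has travelled about 34 mm with the lever held. Carrying on.

Call:
arm_command:
  targets: [0, 0, 0, 0.04, -0.2, 0, 0, 0, 0, 0, 0.04, -0.2, 0, 0, 0, 0, 0, 0.04, -0.2, 0, 0, 0, 0, 0, 0.04, -0.2, 0, 0, 0, 0, 0, 0.04, -0.2, 0, 0, 0, 0, 0, 0.04, -0.2, 0, 0]

```text
time: 4.07
ee_pos: [0.4852, -0.0296, 0.0765]
eef_rot: [-0.012, 0.709, 0.015, 0.705]
ft_force: [-7.3, 2.6, 15.3]
width: 0.0006
```

Call:
arm_command:
  targets: [0, 0, 0, 0.04, -0.15, 0, 0, 0, 0, 0, 0.04, -0.15, 0, 0]

```text
time: 4.23
ee_pos: [0.4855, -0.0374, 0.0765]
eef_rot: [-0.012, 0.709, 0.015, 0.705]
ft_force: [-7.1, 1.6, 15.9]
width: 0.0004
```

Call:
arm_command:
  targets: [0, 0, 0, 0.04, -0.15, 0, 0, 0, 0, 0, 0.04, -0.15, 0, 0]

```text
time: 4.4
ee_pos: [0.487, -0.0423, 0.0768]
eef_rot: [-0.012, 0.708, 0.017, 0.706]
ft_force: [-2.7, 8.7, 10.3]
width: 0.0004
```

Call:
arm_command:
  targets: [0, 0, 0, 0.05, -0.12, -0.03, 0, 0, 0, 0, 0.05, -0.12, -0.03, 0]

```text
time: 4.57
ee_pos: [0.4878, -0.0444, 0.0767]
eef_rot: [-0.011, 0.706, 0.019, 0.707]
ft_force: [-4.5, 10.8, 15.0]
width: 0.0007
```

```bash
python3 - <<'E'
from bench import *
from h import *
s=read_state();ee,q=s['ee_pos'],s['eef_rot'];print(ee,s['ft_force'])
w=camera('wrist')[...,::-1]
cv2.imwrite("pics/w4.png",cv2.resize(w[130:300,60:450],None,fx=2,fy=2,interpolation=cv2.INTER_CUBIC))
E
```

```text
[ 0.48775148 -0.04441362  0.07666405] [-4.51804238 10.83620798 14.97550082]
```

View pics/w4.png

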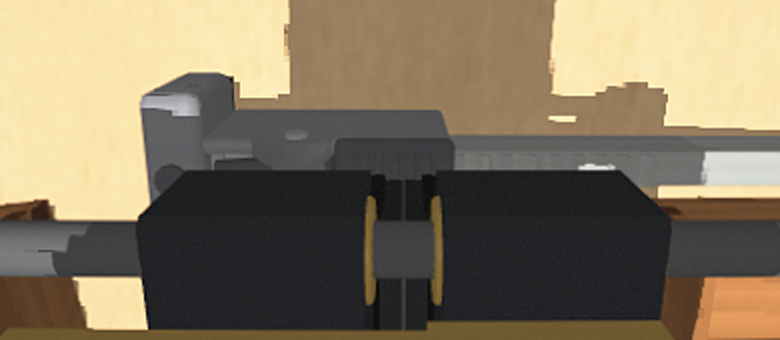

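Jaw body now meets the end stop, and the fingertip is sliding on the pad. I'll push on to the thumb rest to make sure the jaw is fully home.

Call:
arm_command:
  targets: [0, 0, 0, 0.04, -0.15, -0.04, 0, 0, 0, 0, 0.04, -0.15, -0.04, 0]

```text
time: 4.78
ee_pos: [0.4884, -0.0482, 0.0769]
eef_rot: [-0.011, 0.705, 0.022, 0.709]
ft_force: [-0.3, 5.8, 7.4]
width: 0.0006
```

Call:
arm_command:
  targets: [0, 0, 0, 0.04, -0.12, -0.04, 0, 0, 0, 0, 0.04, -0.12, -0.04, 0]

```text
time: 4.95
ee_pos: [0.489, -0.0517, 0.0769]
eef_rot: [-0.011, 0.703, 0.023, 0.711]
ft_force: [-0.8, 6.4, 9.2]
width: 0.0
```

```bash
python3 - <<'E'
from bench import *
from h import *
s=read_state();ee,q=s['ee_pos'],s['eef_rot'];print(ee,s['ft_force'])
w=camera('wrist')[...,::-1]
cv2.imwrite("pics/w5.png",cv2.resize(w[130:300,60:450],None,fx=2,fy=2,interpolation=cv2.INTER_CUBIC))
E
```

```text
[ 0.48901973 -0.05174876  0.07688626] [-0.79079247  6.41411478  9.16990606]
```

View pics/w5.png

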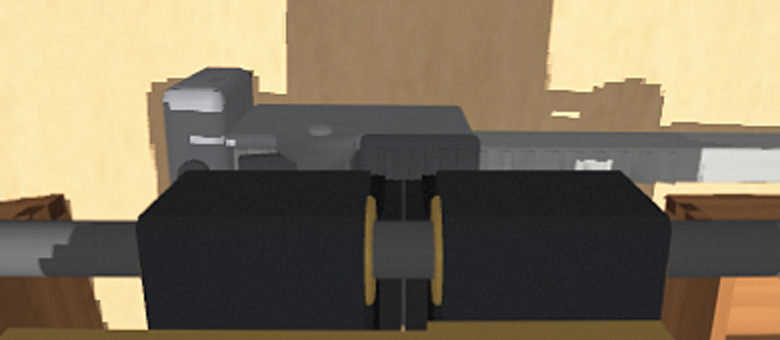

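Call:
arm_command:
  targets: [0, 0, 0, 0.04, -0.12, -0.03, 0, 0, 0, 0, 0.04, -0.12, -0.03, 0]

```text
time: 5.17
ee_pos: [0.4899, -0.0553, 0.0769]
eef_rot: [-0.011, 0.701, 0.025, 0.712]
ft_force: [-2.2, 7.6, 11.6]
width: 0.0004
```

Call:
arm_command:
  targets: [0, 0, 0, 0.04, -0.1, -0.03, 0]

```text
time: 5.25
ee_pos: [0.4903, -0.0562, 0.0769]
eef_rot: [-0.011, 0.701, 0.026, 0.713]
ft_force: [-3.1, 7.2, 11.8]
width: 0.0004
```

Call:
arm_command:
  targets: [0, 0, 0, 0.04, -0.1, -0.03, 0]

```text
time: 5.33
ee_pos: [0.4905, -0.0569, 0.0769]
eef_rot: [-0.01, 0.7, 0.027, 0.713]
ft_force: [-5.6, 12.5, 13.6]
width: 0.0008
```

Call:
arm_command:
  targets: [0, 0, 0, 0.03, -0.12, -0.03, 0]

```text
time: 5.42
ee_pos: [0.4904, -0.0571, 0.0769]
eef_rot: [-0.01, 0.7, 0.029, 0.714]
ft_force: [-4.3, 16.4, 9.9]
width: 0.0006
```

Call:
arm_command:
  targets: [0, 0, 0, -0.15, -0.02, 0, 0, 0, 0, 0, -0.3, 0, 0, 0, 0, 0, 0, -0.6, 0, 0, 0, 0, 0, 0, -0.8, 0, 0, 0]

```text
time: 5.75
ee_pos: [0.4878, -0.0584, 0.1221]
eef_rot: [-0.01, 0.702, 0.03, 0.712]
ft_force: [1.1, -1.0, -0.8]
width: 0.0006
```

```bash
python3 - <<'E'
from bench import *
from h import *
s=read_state();ee,q=s['ee_pos'],s['eef_rot'];print(ee,s['ft_force'],Rn.from_quat(q).as_matrix().round(3))
w=camera('wrist')[...,::-1]
cv2.imwrite("pics/w6.png",w)
for n,(x,y,ww,h,k) in {'scene':(210,120,120,150,4),'side':(180,130,120,130,4)}.items():
    cv2.imwrite(f"pics/{n}6.png",cv2.resize(camera(n)[y:y+h,x:x+ww,::-1],None,fx=k,fy=k,interpolation=cv2.INTER_CUBIC))
E
```

```text
[ 0.48782382 -0.05838506  0.1221354 ] [ 1.06393681 -1.03153839 -0.80148679] [[ 0.014 -0.056  0.998]
 [ 0.029  0.998  0.056]
 [-0.999  0.028  0.015]]
```

View pics/w6.png

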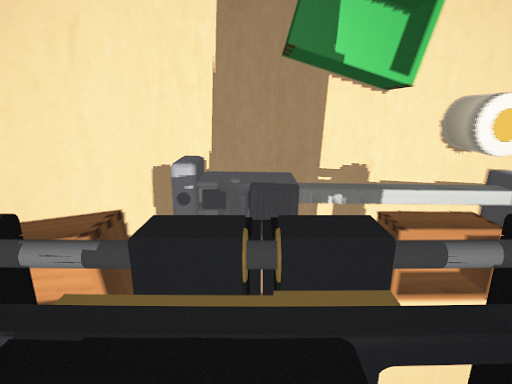

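View pics/side6.png

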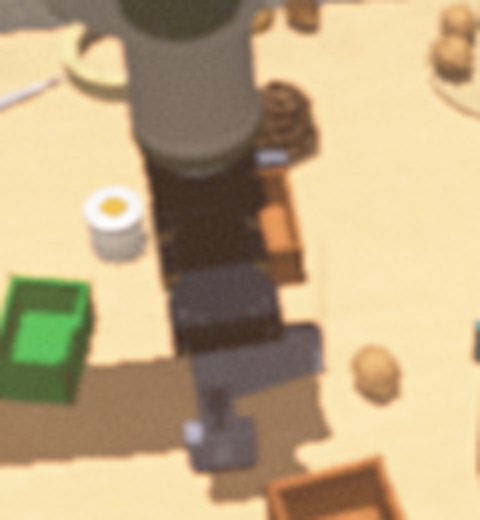

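View pics/scene6.png

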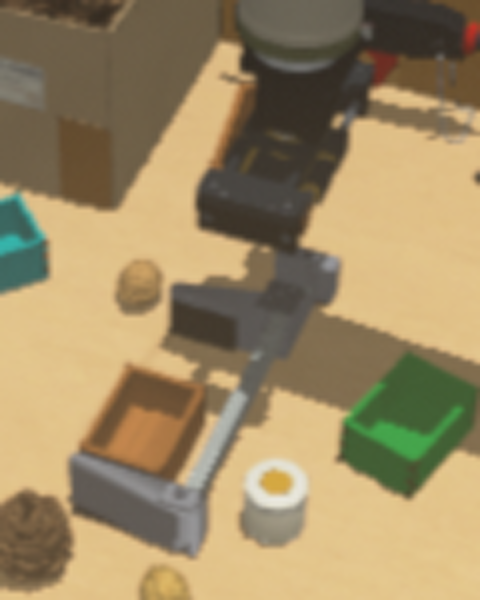

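Jaw is at the end stop: the face is open in scene crop (205,318), and it abuts the stop. The box is in place and undisturbed. Now I'll straighten the tool, go over the box and open the fingers about 30 mm. Both tips will then push outward on the far wall from inside, with nothing gripped.

Call:
arm_command:
  targets: [0.025, 0.018, -0.037, 0, 0.68, 0.21, 0.345, 0, 0, 0, 0, 0.68, 0.21, 0.345, 0, 0, 0, 0, 0.68, 0.21, 0.345, 0, 0, 0, 0, 0.68, 0.21, 0.345, 0, 0, 0, 0, 0.68, 0.21, 0.345, 0, 0, 0, 0, 0.68, 0.21, 0.345, 0, 0, 0, 0, 0.68, 0.21, 0.345, 0, 0, 0, 0, 0.68, 0.21, 0.345, 0, 0, 0, 0, 0.68, 0.21, 0.345, 0, 0, 0, 0, 0, 0, 0.345]

```text
time: 6.73
ee_pos: [0.5304, 0.0973, 0.1172]
eef_rot: [-0.012, 0.708, 0.007, 0.706]
ft_force: [0.2, 0.5, 0.3]
width: 0.0303
```

```bash
python3 - <<'E'
from bench import *
from h import *
s=read_state();ee,q=s['ee_pos'],s['eef_rot'];print(s['time'],ee,s['ft_force'],s['width'],Rn.from_quat(q).as_matrix().round(3))
w=camera('wrist')[...,::-1]
cv2.imwrite("pics/w7.png",w)
for n,(x,y,ww,h,k) in {'scene':(200,160,110,120,5),'side':(190,130,110,110,5)}.items():
    cv2.imwrite(f"pics/{n}7.png",cv2.resize(camera(n)[y:y+h,x:x+ww,::-1],None,fx=k,fy=k,interpolation=cv2.INTER_CUBIC))
E
```

```text
6.7333 [0.53038014 0.0972802  0.11716933] [0.21194912 0.51627015 0.26723749] 0.030325183985290414 [[-0.002 -0.026  1.   ]
 [-0.007  1.     0.026]
 [-1.    -0.007 -0.002]]
```

View pics/w7.png

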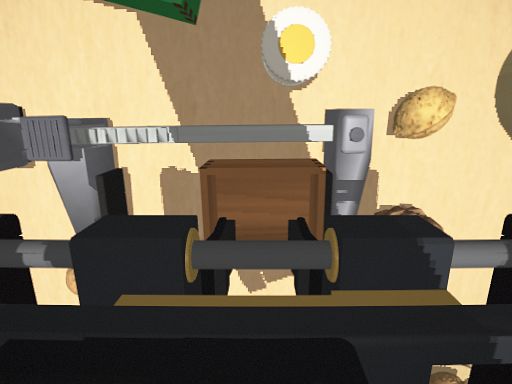

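View pics/scene7.png

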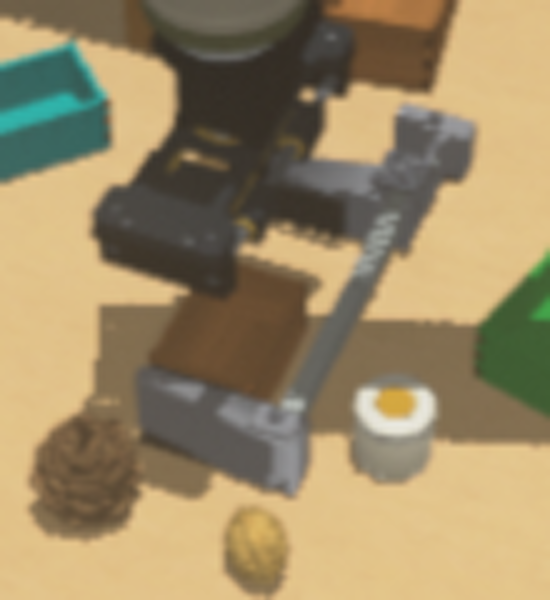

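View pics/side7.png

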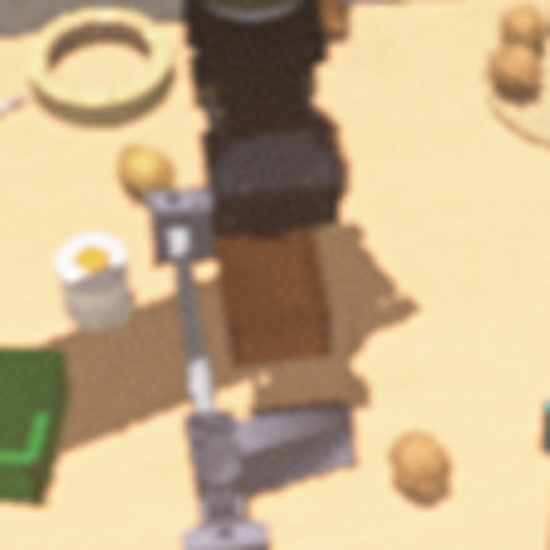

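```bash
python3 - <<'E'
from h import *
from bench import read_state
s=read_state();ee,q=s['ee_pos'],s['eef_rot']
cv2.imwrite("pics/w7c.png",cv2.resize(cv2.imread("pics/w7.png")[140:270,180:350],None,fx=4,fy=4,interpolation=cv2.INTER_CUBIC))
print(plane('wrist',[(200,167),(326,165)],.044,ee,q).round(4))
E
```

```text
[[0.5002 0.0488 0.044 ]
 [0.4965 0.1382 0.044 ]]
```

View pics/w7c.png

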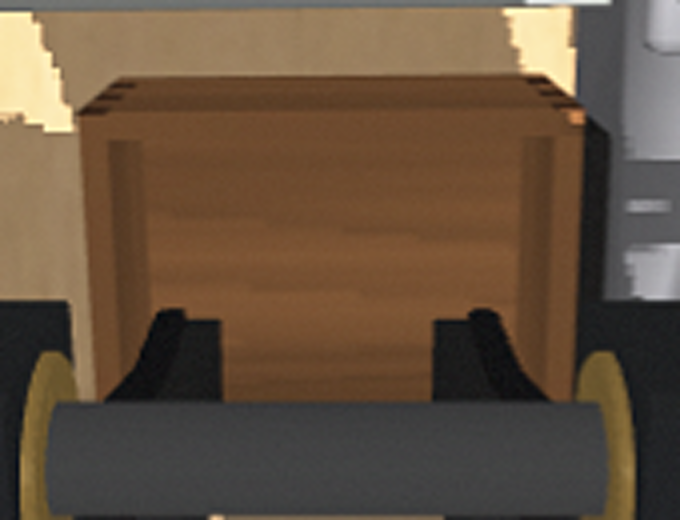

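Call:
arm_command:
  targets: [0, 0, 0.009, 0.4, -0.11, 0, 0.345, 0, 0, 0, 0.5, 0, 0, 0.345, 0, 0, 0, 0.5, 0, 0, 0.345, 0, 0, 0, 0.5, 0, 0, 0.345]

```text
time: 7.22
ee_pos: [0.5312, 0.0843, 0.0683]
eef_rot: [-0.007, 0.707, 0.005, 0.708]
ft_force: [0.1, -0.2, 0.2]
width: 0.0301
```

Call:
arm_command:
  targets: [0, 0, 0, 0.4, 0, 0, 0.345]

```text
time: 7.3
ee_pos: [0.5307, 0.0825, 0.0566]
eef_rot: [-0.006, 0.707, 0.004, 0.707]
ft_force: [0.3, -0.0, -0.0]
width: 0.0301
```

Y drifted by −11 mm on the way down, with no contact force. I'll re-centre before going deeper.

Call:
arm_command:
  targets: [0, 0, 0, -0.1, 0.4, 0, 0.345]

```text
time: 7.38
ee_pos: [0.5289, 0.089, 0.0561]
eef_rot: [-0.006, 0.708, 0.002, 0.706]
ft_force: [-1.1, -0.9, 0.1]
width: 0.0303
```

```bash
python3 - <<'E'
from bench import *
from h import *
s=read_state();ee,q=s['ee_pos'],s['eef_rot'];print(s['time'],ee,s['ft_force'],s['width'],Rn.from_quat(q).as_matrix().round(3),np.round(s['joint_vel'],3))
w=camera('wrist')[...,::-1]
cv2.imwrite("pics/w8.png",cv2.resize(w[100:290,90:430],None,fx=2.3,fy=2.3,interpolation=cv2.INTER_CUBIC))
s=read_state();print(s['ee_pos'])
E
```

```text
7.3833 [0.52893708 0.08896405 0.05608743] [-1.08570936 -0.90955451  0.11260005] 0.030261473418909883 [[-0.004 -0.01   1.   ]
 [-0.006  1.     0.01 ]
 [-1.    -0.006 -0.004]] [-0.177 -0.011 -0.074 -0.078  0.003  0.096 -0.252]
[0.52936803 0.09288298 0.05783229]
```

View pics/w8.png

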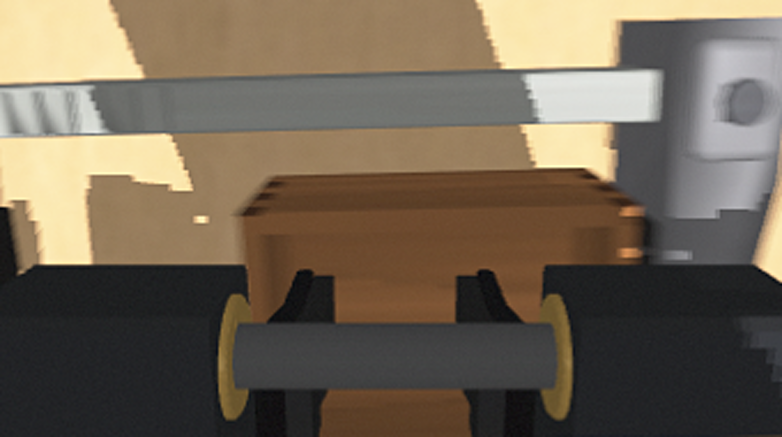

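Call:
arm_command:
  targets: [-0.03, 0, 0.009, 0, 0, 0.05, 0.345, 0, 0, 0, 0, 0, 0, 0.345]

```text
time: 7.6
ee_pos: [0.5309, 0.0945, 0.0587]
eef_rot: [-0.012, 0.707, 0.015, 0.706]
ft_force: [0.1, -0.3, 0.5]
width: 0.0296
```

```bash
python3 - <<'E'
from bench import *
from h import *
s=read_state();ee,q=s['ee_pos'],s['eef_rot'];print(s['time'],ee,s['ft_force'],Rn.from_quat(q).as_matrix().round(3))
w=camera('wrist')[...,::-1]
cv2.imwrite("pics/w9.png",cv2.resize(w[100:290,90:430],None,fx=2.3,fy=2.3,interpolation=cv2.INTER_CUBIC))
s=read_state();print(s['ee_pos'])
E
```

```text
7.6 [0.5308543  0.09446622 0.05867478] [ 0.08155191 -0.2974116   0.52166182] [[-0.001 -0.039  0.999]
 [ 0.005  0.999  0.039]
 [-1.     0.005 -0.001]]
[0.5309579  0.09474213 0.0589419 ]
```

View pics/w9.png

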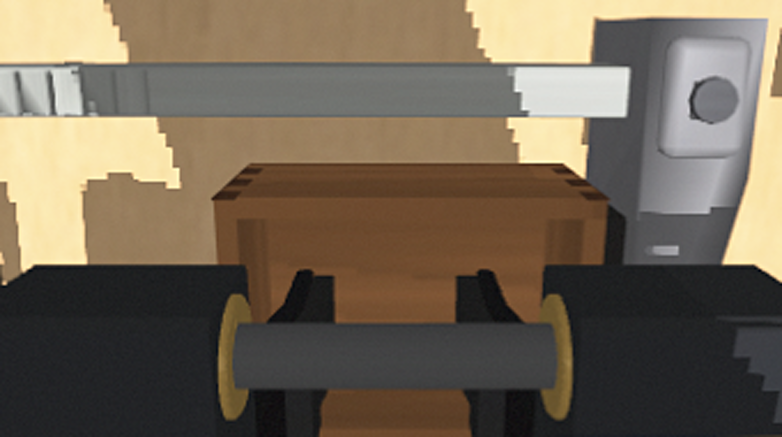

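Call:
arm_command:
  targets: [0, 0, 0, 0.25, 0.1, 0, 0.345, 0, 0, 0, 0.25, 0, 0, 0.345, 0, 0, 0, 0.2, 0, 0, 0.345]

```text
time: 7.9
ee_pos: [0.5323, 0.0984, 0.0425]
eef_rot: [-0.011, 0.706, 0.015, 0.708]
ft_force: [-0.5, -0.8, -0.4]
width: 0.0301
```

Call:
arm_command:
  targets: [0, 0, 0, 0, 0, 0, 0.345]

```text
time: 7.98
ee_pos: [0.5317, 0.0984, 0.0413]
eef_rot: [-0.011, 0.706, 0.015, 0.708]
ft_force: [0.5, -0.7, 0.5]
width: 0.03
```

Call:
arm_command:
  targets: [0, 0, 0, 0, 0, 0.15, 0.345, 0, 0, 0, 0, 0, 0.15, 0.345, 0, 0, 0, 0, 0, 0.15, 0.345, 0, 0, 0, 0, 0, 0.15, 0.345]

```text
time: 8.32
ee_pos: [0.5473, 0.0989, 0.0409]
eef_rot: [-0.011, 0.707, 0.014, 0.707]
ft_force: [-0.5, -0.3, -0.3]
width: 0.0302
```

Call:
arm_command:
  targets: [0, 0, 0, 0, 0, 0.15, 0.345, 0, 0, 0, 0, 0, 0.15, 0.345, 0, 0, 0, 0, 0, 0.15, 0.345]

```text
time: 8.57
ee_pos: [0.56, 0.0993, 0.041]
eef_rot: [-0.011, 0.707, 0.014, 0.707]
ft_force: [-1.2, -0.6, 0.8]
width: 0.03
```

```bash
python3 - <<'E'
from bench import *
from h import *
s=read_state();ee,q=s['ee_pos'],s['eef_rot'];print(s['time'],ee,s['ft_force'],Rn.from_quat(q).as_matrix().round(3))
w=camera('wrist')[...,::-1]
cv2.imwrite("pics/w10.png",cv2.resize(w[60:290,90:430],None,fx=2.2,fy=2.2,interpolation=cv2.INTER_CUBIC))
E
```

```text
8.5667 [0.56004763 0.09925805 0.04103439] [-1.16135035 -0.5779092   0.79347164] [[ 0.001 -0.036  0.999]
 [ 0.004  0.999  0.036]
 [-1.     0.004  0.001]]
```

View pics/w10.png

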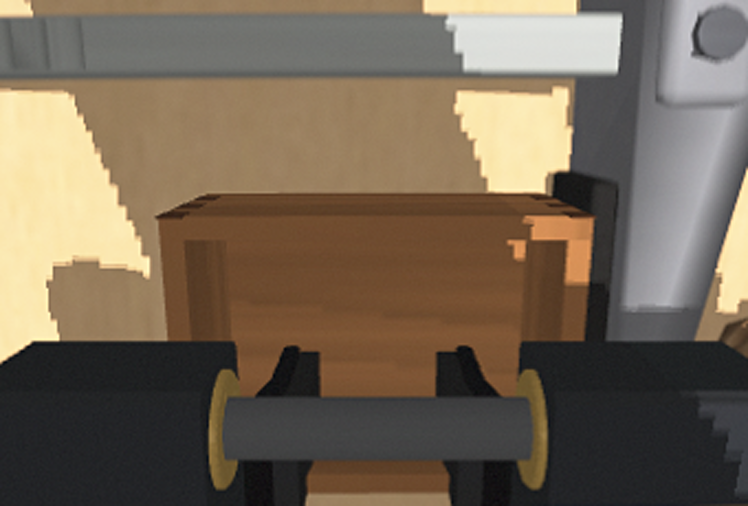

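Box is sliding square. I'll keep pushing to TCP x ≈ 0.627.

Call:
arm_command:
  targets: [0, 0, 0, 0, 0, 0.15, 0.345, 0, 0, 0, 0, 0, 0.15, 0.345, 0, 0, 0, 0, 0, 0.15, 0.345, 0, 0, 0, 0, 0, 0.15, 0.345, 0, 0, 0, 0, 0, 0.15, 0.345, 0, 0, 0, 0, 0, 0.15, 0.345, 0, 0, 0, 0, 0, 0.15, 0.345, 0, 0, 0, 0, 0, 0.15, 0.345]

```text
time: 9.28
ee_pos: [0.5933, 0.1005, 0.0411]
eef_rot: [-0.011, 0.707, 0.014, 0.707]
ft_force: [-0.9, -0.5, 0.4]
width: 0.03
```

Call:
arm_command:
  targets: [0, 0, 0, 0, 0, 0.15, 0.345, 0, 0, 0, 0, 0, 0.15, 0.345, 0, 0, 0, 0, 0, 0.15, 0.345, 0, 0, 0, 0, 0, 0.15, 0.345, 0, 0, 0, 0, 0, 0.15, 0.345, 0, 0, 0, 0, 0, 0.15, 0.345]

```text
time: 9.78
ee_pos: [0.6182, 0.1014, 0.0411]
eef_rot: [-0.011, 0.707, 0.014, 0.707]
ft_force: [-0.9, 0.7, 1.3]
width: 0.0298
```

```bash
python3 - <<'E'
from bench import *
from h import *
s=read_state();ee,q=s['ee_pos'],s['eef_rot'];print(s['time'],ee,s['ft_force'],Rn.from_quat(q).as_matrix().round(3))
w=camera('wrist')[...,::-1]
cv2.imwrite("pics/w11.png",cv2.resize(w[60:290,90:430],None,fx=2.2,fy=2.2,interpolation=cv2.INTER_CUBIC))
for n,(x,y,ww,h,k) in {'scene':(190,160,120,120,5),'side':(190,130,120,110,5)}.items():
    cv2.imwrite(f"pics/{n}11.png",cv2.resize(camera(n)[y:y+h,x:x+ww,::-1],None,fx=k,fy=k,interpolation=cv2.INTER_CUBIC))
E
```

```text
9.7833 [0.61815238 0.10135132 0.04114418] [-0.9457809   0.70394056  1.28033261] [[ 0.    -0.036  0.999]
 [ 0.004  0.999  0.036]
 [-1.     0.004  0.001]]
```

View pics/w11.png

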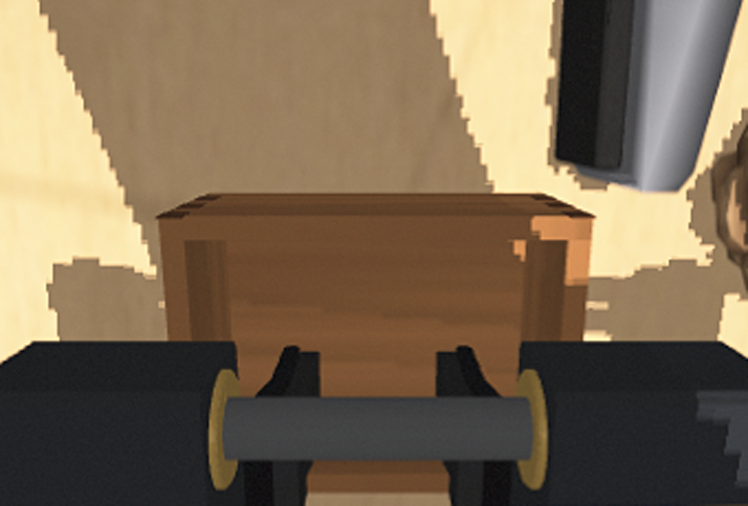

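View pics/scene11.png

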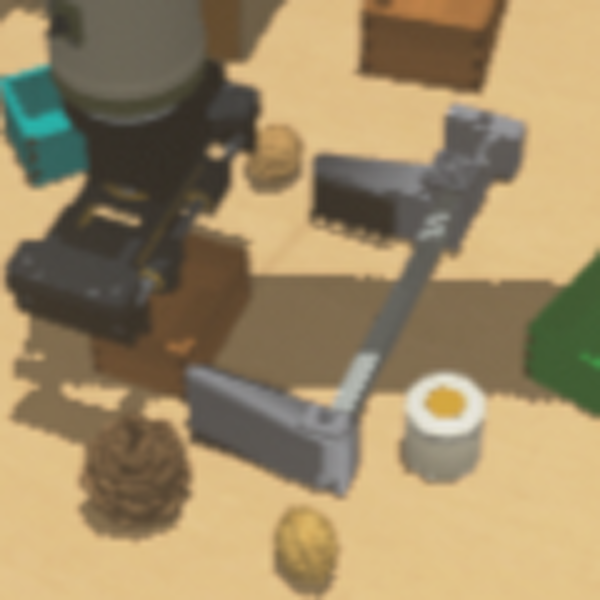

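```bash
python3 - <<'E'
from h import *
from bench import read_state
s=read_state();ee,q=s['ee_pos'],s['eef_rot']
f=lambda L:[(90+x/2.2,60+y/2.2) for x,y in L]
print(plane('wrist',f([(160,216),(593,216)]),.044,ee,q).round(4),plane('wrist',f([(680,190)]),.046,ee,q).round(4),plane('wrist',f([(215,195),(540,195)]),0,ee,q).round(4))
E
```

```text
[[0.5719 0.0558 0.044 ]
 [0.5687 0.1451 0.044 ]] [[0.5625 0.1616 0.046 ]] [[0.5724 0.057  0.    ]
 [0.5693 0.1448 0.    ]]
```

Box's near side is about 7 mm past the tip of the fixed jaw. I'll push roughly 10 mm more for margin, back off the wall, and lift out.

Call:
arm_command:
  targets: [0, 0, 0, 0, 0, 0.15, 0.345, 0, 0, 0, 0, 0, 0.15, 0.345, 0, 0, 0, 0, 0, 0.1, 0.345]

```text
time: 10.18
ee_pos: [0.6281, 0.1017, 0.041]
eef_rot: [-0.011, 0.707, 0.014, 0.707]
ft_force: [-1.7, 0.8, 0.4]
width: 0.0301
```

Call:
arm_command:
  targets: [0, 0, 0, 0, 0, -0.15, 0.345, 0, 0, 0, 0, 0, -0.15, 0.345, 0, 0, 0, 0, 0, -0.1, 0.345, 0, 0, 0, 0, 0, 0, 0.345]

```text
time: 10.52
ee_pos: [0.6179, 0.1014, 0.0409]
eef_rot: [-0.011, 0.707, 0.014, 0.707]
ft_force: [-0.5, 0.4, -0.5]
width: 0.0302
```

Call:
arm_command:
  targets: [0, 0, 0, -0.25, 0, 0, 0.345, 0, 0, 0, -0.25, 0, 0, 0.345, 0, 0, 0, -0.25, 0, 0, 0.345]

```text
time: 10.77
ee_pos: [0.6166, 0.1011, 0.06]
eef_rot: [-0.011, 0.707, 0.014, 0.706]
ft_force: [-0.4, -0.1, 0.1]
width: 0.0301
```

Call:
arm_command:
  targets: [0, 0, 0, -0.5, 0, 0, 0.345, 0, 0, 0, -0.8, 0, 0, 0.345, 0, 0, 0, -0.8, 0, 0, 0.345, 0, 0, 0, -0.8, 0, 0, 0.345, 0, 0, 0, -0.8, 0, 0, 0.345, 0, 0, 0, -0.8, 0, 0, 0.345, 0, 0, 0, 0, 0, 0, 0.345, 0, 0, 0, 0, 0, 0, 0.345]

```text
time: 11.43
ee_pos: [0.6181, 0.1012, 0.189]
eef_rot: [-0.011, 0.705, 0.015, 0.709]
ft_force: [0.1, -0.4, 0.1]
width: 0.03
```

```bash
python3 - <<'E'
from bench import *
from h import *
s=read_state();ee,q=s['ee_pos'],s['eef_rot'];print(s['time'],ee,s['ft_force'],np.abs(s['joint_vel']).max())
cv2.imwrite("pics/w12.png",camera('wrist')[...,::-1])
for n,(x,y,ww,h,k) in {'scene':(130,150,190,180,3),'side':(160,110,200,160,4)}.items():
    cv2.imwrite(f"pics/{n}12.png",cv2.resize(camera(n)[y:y+h,x:x+ww,::-1],None,fx=k,fy=k,interpolation=cv2.INTER_CUBIC))
E
```

```text
11.4333 [0.61810097 0.1011961  0.18897006] [ 0.10283633 -0.41752613  0.13088632] 0.04554126456144746
```

View pics/w12.png

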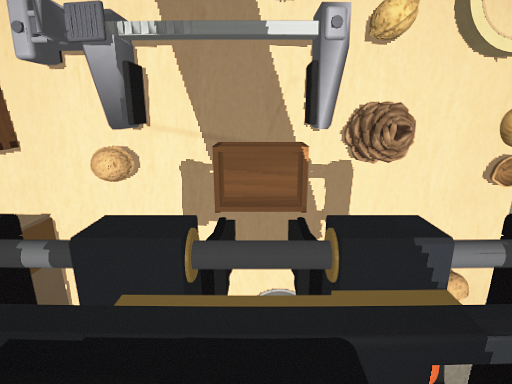

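View pics/scene12.png

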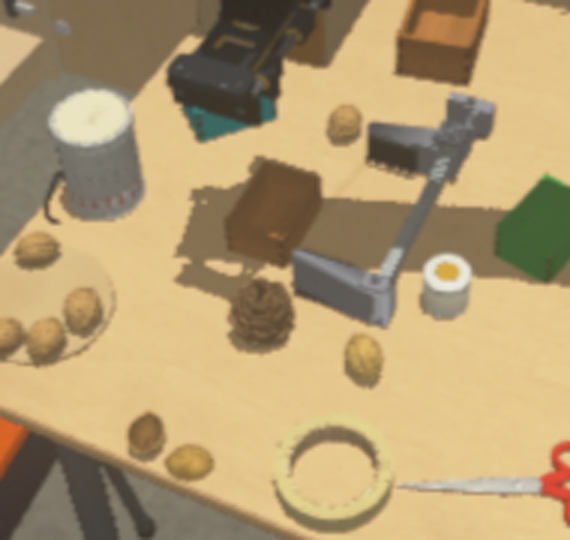

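View pics/side12.png

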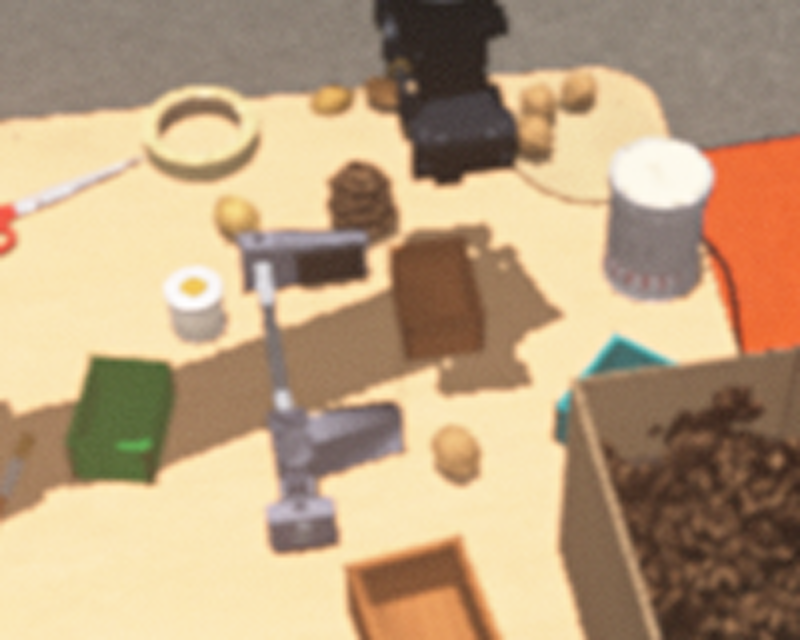

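```bash
python3 - <<'E'
from h import *
from bench import read_state
s=read_state();ee,q=s['ee_pos'],s['eef_rot']
P=plane('wrist',[(214,149),(308,147)],.044,ee,q);print('box near rim',P)
J=plane('wrist',[(127,128),(321,129)],.046,ee,q);print('jaw tips',J)
G=plane('wrist',[(144,115),(307,115)],.046,ee,q);print('gap',G,np.linalg.norm(G[0]-G[1]))
E
```

```text
box near rim [[0.58412324 0.05760479 0.044     ]
 [0.57910387 0.14470003 0.044     ]]
jaw tips [[ 0.56747736 -0.02130169  0.046     ]
 [ 0.5621664   0.15500346  0.046     ]]
gap [[ 0.55546772 -0.00511077  0.046     ]
 [ 0.55031091  0.14135455  0.046     ]] 0.14655607087860412
```

```bash
python3 - <<'E'
from h import *
from bench import read_state
s=read_state();ee,q=s['ee_pos'],s['eef_rot']
cv2.imwrite("pics/w12c.png",cv2.resize(cv2.imread("pics/w12.png")[0:180,0:370],None,fx=2.1,fy=2.1,interpolation=cv2.INTER_CUBIC))
for z,uv in((.044,[(125,100),(316,100)]),(.0,[(145,100),(307,100)])):
    G=plane('wrist',uv,z,ee,q);print(z,G,np.linalg.norm(G[0]-G[1]))
E
```

```text
0.044 [[ 0.54290404 -0.02229857  0.044     ]
 [ 0.53694344  0.14878332  0.044     ]] 0.17118568878721155
0.0 [[ 0.54122711 -0.02023838  0.        ]
 [ 0.53533506  0.14726766  0.        ]] 0.16760962981069308
```

View pics/w12c.png

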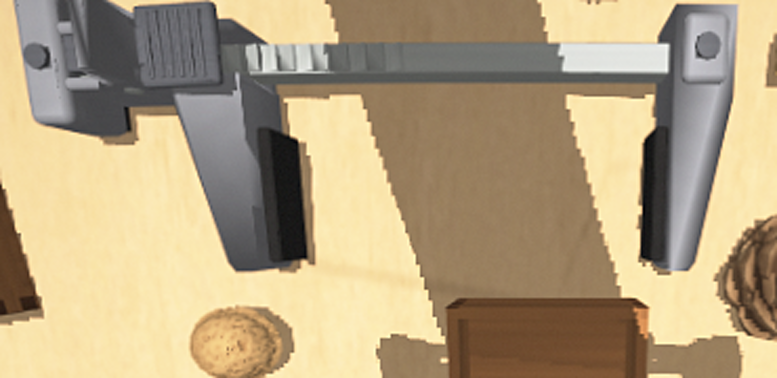

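Jaw opening measures about 168 mm (165 expected at full travel). The box's near edge is about 17 mm past both jaw tips, flat, and the bystanders look undisturbed. Handing in.

```bash
python3 -c "
from bench import *
print(close_job())"
```

```text
the job is handed in; nothing more can be done
None
```

I've handed in the job: the clamp is open to its end stop, and the box stands flat beyond both jaw tips. It took about 11.5 s of the 43 s allowed.

- **Opening the clamp:** With the fingers shut, I pressed the lever to its hard stop and kept it down while moving the jaw back to the end stop. I then pushed on the thumb rest with about 16 N to make sure it was home, and lifted straight up. For most of the travel the jaw moved by fingertip friction on the pad. The fingertip met the thumb rest only at the end.
- **Moving the box:** With the fingers about 30 mm apart, I lowered both tips inside the box and slid it by pushing on its far wall. Forces stayed below about 2 N. I backed off before lifting out.

**Last checks**
- **Jaw opening:** it measured 168–171 mm, against 165 mm expected at full travel. That is within pixel error, and the jaw can be seen against the stop.
- **Box position:** its near edge is about 17 mm past both jaw tips.
- **Bystanders:** by eye in the pictures they look undisturbed; I did not measure their positions again.
- **Forces:** wrist readings between moves stayed below about 23 N.

**One slip:** the tool drifted about 11 mm sideways while going down into the box. I re-centred it, and the readings showed no contact.

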